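Start three cooking timers in order

ROBOT

A 6-joint arm with a two-finger parallel gripper is mounted at the origin on the work surface; the furniture and walls round the work are solid. World frame = base frame: x ahead of the robot, y to its left, z up, the work surface at z = 0. Lengths are in mm, angles in rad, forces in N, time in s.
With the tool pointing down it reaches from about 275 to 750 mm from the base axis. Payload 10.2 kg.
Tool frame: the origin (TCP) lies at the centre of the arm's flange, where the gripper is bolted on; the fingertips stand 166 mm ahead of it and the grasp point (between the pads) lies ahead of it (bot.tcp_to_grasp is the z of the grasp point in the tool frame, in mm); z points along the fingers, y is the line along which they close (so a half turn about z gives the same grasp; the last joint's range is limited). The gripper opens to 88 mm and grips with 3 to 60 N. Pads are 18 mm wide; open, the fingers measure 123 mm over their backs; the gripper's body (75 mm by 187 mm) begins 45 mm behind the grasp point.
Start: joints at [1.103, 0.313, 1.498, -0, 1.331, -0.223], TCP at [127.253, 509.352, 404.72] pointing down, gripper open.
Joint ranges: [-2.94, 2.94], [-0.97, 2.17], [0.19, 2.56], [-1.23, 4.37], [0.02, 3.11], [-2.88, 2.88]. Speed limits (rad/s): [2.39, 2.39, 3.01, 3.14, 3.14, 3.14].

INTERFACE

Orientations are given as a rotation vector (axis times angle).
In Python, from cell import bot, get_image, camera_params, order gives the robot as it stands.
- The arm moves only by the shell command python3 -m handwheel 'ROWS' [FORCE]. ROWS is text: rows parted by semicolons, each of 7 numbers parted by spaces: the turn, a rotation vector about the world's x, y, z in degrees, then the shift along the world's x, y, z in cm, then the closure, from -1 (fully open) to 1 (shut). In form: rx ry rz tx ty tz hand; .... A call has 1 to 8 rows; each row is the pose to reach, as a shift and turn from the pose commanded when the call began; what a row does not reach only later rows make up. A row lasts 1/12 s, in which the tool goes at most 41.7 mm and 7.16 degrees, less where a joint would pass 70% of its speed; a pose out of reach is approached as far as the arm can. A call with a gripper value outside its range is refused whole. The fingers move at their own pace and stop on an object; FORCE is the grip in N (left out, the last holds). Time passes only in rows, so rows that repeat a pose let the fingers close. It gives the time, the measured TCP pose, the force, the opening and the grip force at its end, in the units of the state.
- bot.sense(): the state, without advancing time (a new reading comes with each control period).
- get_image(name): name is "side" or "top"; returns the picture (420x560x3 uint8, red, green, blue); there is no depth.
- camera_params(name): a dict with "fx", "fy", "cx", "cy" (pixels), "rvec" (rotation vector, rad) and "tvec" (3), from world to camera coordinates, as OpenCV has them. Camera axes: x right, y down, z forward; pixel columns grow to the right and rows downward; lengths in mm; the calibration is good to about 2 mm. A picture is of the moment at which its call begins. camera_params takes no time and is no camera call.
- order.close_job(): hands the job in; it is judged then, once.
The state is a dict: "t": time; "q": joint angles; "joint_vel": joint speeds; "joint_efforts": joint torques, N m; "tool_pos": TCP position; "tcp_rot": TCP orientation; "ft_force": force on the tool from outside, world axes, zero at the start; "moment": the same for the moment, N m; "opening": finger opening in mm; "grasp_force": force on a finger pad.
Only numpy, scipy, OpenCV 4.12 (cv2) and the standard library are available. Lean on these libraries where they do the work, as an engineer would, in place of code of your own. Each camera call takes 0.05 s, during which the arm holds its last target. There are 200 camera calls.

TASK

Start the press-top timers for the three dishes, longest dish first: push the yellow cap, then the green cap, then the blue cap, each gently straight down with the fingertips until it is fully down, where it stays. Leave the white-capped timer stopped, and do not pick up, tip or shove any timer or disturb the things standing among them. Finish with the hand clear of everything.

Things in the scene. Friction and masses are not known exactly. Their poses are not given: they have to be found in the camera images.
- yellow_timer: loose round press-top timer with a yellow cap: grey, black-ribbed body 66 mm across and 36 mm tall, about 0.3 kg, on a rubber foot; origin at the centre of its underside, z up
- yellow_top (a point): centre of the flat top of the yellow cap (44 mm across), 60 mm above the worktop while up, 50 mm once the cap is fully down and let go. The top is springy rubber: it gives 0.67 mm per newton, at most 7 mm, on top of the cap's own travel, and springs back
- yellow_cap (a joint): how far the yellow cap is pushed in, m: 0 = up (stopped), 0.010 = fully down (running). It slides straight down against about 2.5 N of friction, meets a hard stop at 0.010 and stays where it is left; it does not spring back
- green_timer: loose round press-top timer with a green cap: grey, black-ribbed body 66 mm across and 36 mm tall, about 0.3 kg, on a rubber foot; origin at the centre of its underside, z up
- green_top (a point): centre of the flat top of the green cap (44 mm across), 60 mm above the worktop while up, 50 mm once the cap is fully down and let go. The top is springy rubber: it gives 0.67 mm per newton, at most 7 mm, on top of the cap's own travel, and springs back
- green_cap (a joint): how far the green cap is pushed in, m: 0 = up (stopped), 0.010 = fully down (running). It slides straight down against about 2.5 N of friction, meets a hard stop at 0.010 and stays where it is left; it does not spring back
- blue_timer: loose round press-top timer with a blue cap: grey, black-ribbed body 66 mm across and 36 mm tall, about 0.3 kg, on a rubber foot; origin at the centre of its underside, z up
- blue_top (a point): centre of the flat top of the blue cap (44 mm across), 60 mm above the worktop while up, 50 mm once the cap is fully down and let go. The top is springy rubber: it gives 0.67 mm per newton, at most 7 mm, on top of the cap's own travel, and springs back
- blue_cap (a joint): how far the blue cap is pushed in, m: 0 = up (stopped), 0.010 = fully down (running). It slides straight down against about 2.5 N of friction, meets a hard stop at 0.010 and stays where it is left; it does not spring back
- white_timer: loose round press-top timer with a white cap: grey, black-ribbed body 66 mm across and 36 mm tall, about 0.3 kg, on a rubber foot; origin at the centre of its underside, z up
- white_top (a point): centre of the flat top of the white cap (44 mm across), 60 mm above the worktop while up, 50 mm once the cap is fully down and let go. The top is springy rubber: it gives 0.67 mm per newton, at most 7 mm, on top of the cap's own travel, and springs back
- white_cap (a joint): how far the white cap is pushed in, m: 0 = up (stopped), 0.010 = fully down (running). It slides straight down against about 2.5 N of friction, meets a hard stop at 0.010 and stays where it is left; it does not spring back
- pot: loose closed round cream-white pot, 90 mm across, 32 mm tall; origin at the centre of its underside
- tin: loose closed food tin with a tomato on its label, 86 mm across, 40 mm tall; origin at the centre of its underside
- dial_timer: loose wind-up timer with red dial, 63 mm across, 58 mm tall, not one of the press-top timers; origin at the centre of its underside
- cup: loose small white cup with a handle, 59x83 mm, 55 mm tall; origin at the centre of its underside
Mind the look-alikes: they are no part of the job. Leave any purple look-alike of the green_timer alone.

How it is judged (in metres and radians):
On the way, in this order (a step that is already met when the one before it is completed fails the run):
1. the yellow cap is pushed down (more than 7 of its 10 mm), while the caps that come after it are still up (value of joint yellow_cap above 0.007 m), for 0.1 s.
2. the green cap is pushed down (more than 7 of its 10 mm), while the caps that come after it are still up (value of joint green_cap above 0.007 m), for 0.1 s.
3. the blue cap is pushed down (more than 7 of its 10 mm) (value of joint blue_cap above 0.007 m), for 0.1 s.
At the end, for the whole second after the job is handed in: The yellow, green and blue caps are down by more than 7 of 10 mm, the white cap by less than 3 mm; all press-top timers stand upright (within 0.1 rad), at rest, within 25 mm of where they stood; the white pot, tin, wind-up timer and cup are within 20 mm of where they stood (value of joint each of yellow_cap, green_cap, blue_cap above 0.007 m and value of joint white_cap below 0.003 m and distance of each of yellow_timer, green_timer, blue_timer, white_timer from where it was at the start of the episode below 0.025 m and angle between each of yellow_timer, green_timer, blue_timer, white_timer's own z axis and vertical below 0.1 rad and linear speed of each of yellow_timer, green_timer, blue_timer, white_timer below 0.02 m/s and distance of each of pot, tin, dial_timer, cup from where it was at the start of the episode below 0.02 m); the robot touches nothing.
It fails at once if the white timer's cap is pushed down by more than 3 mm (value of joint white_cap above 0.003 m).
It fails at once if a press-top timer is pressed harder than 20 N (contact force between any of the arm, the fingers and yellow_timer above 20 N or contact force between any of the arm, the fingers and green_timer above 20 N or contact force between any of the arm, the fingers and blue_timer above 20 N or contact force between any of the arm, the fingers and white_timer above 20 N).
It fails at once if a press-top timer is lifted by more than 8 mm, tipped by more than 0.2 rad, or shoved by more than 25 mm (height (world z) of any of yellow_timer, green_timer, blue_timer, white_timer above 0.008 m or angle between any of yellow_timer, green_timer, blue_timer, white_timer's own z axis and vertical above 0.2 rad or distance of any of yellow_timer, green_timer, blue_timer, white_timer from where it was at the start of the episode above 0.025 m).
It fails at once if the white pot, tin, wind-up timer or cup is moved by more than 20 mm or tipped over (distance of any of pot, tin, dial_timer, cup from where it was at the start of the episode above 0.02 m or angle between any of pot, tin, dial_timer, cup's own z axis and vertical above 0.3 rad).
It also fails if it takes over 48 s, if anything falls off the work surface, if the arm or the gripper's body presses on something with over 40 N, if the wrist force passes 120 N, or if a joint passes its speed limit or range.

## Working session

There is one attempt and no reset: what is moved stays moved. The work goes in short steps, Python scripts to look and compute and a shell command to move; the robot and the scene stay as the last step left them, time stands still between calls to the robot, and variables do not carry over. Pictures are saved under pics/ and viewed, at most 10 in all, crops included, and the job is handed in when it is done.

```bash
mkdir -p pics
python3 - <<'E'
from cell import bot,get_image,camera_params
import cv2
for n in("top","side"):
    cv2.imwrite(f"pics/{n}0.png",get_image(n)[:,:,::-1]); print(n,camera_params(n))
print(bot.sense(),bot.tcp_to_grasp)
E
```

```text
top {'fx': 420.2143929749774, 'fy': 420.2143929749774, 'cx': 280.4211265096765, 'cy': 219.40085726399565, 'rvec': array([ 2.09681421, -2.14648933,  0.19462226]), 'tvec': array([-188.05874453,  504.88543101, 1179.82903194])}
side {'fx': 541.6687213530229, 'fy': 541.6687213530229, 'cx': 271.23298699604135, 'cy': 214.16734920179906, 'rvec': array([ 2.26864287, -0.39814983,  0.19126772]), 'tvec': array([-563.32901853,   42.50278708, 1587.43128763])}
{'t': 0.1, 'q': array([ 1.10259632e+00,  3.13388678e-01,  1.49833715e+00, -1.80678236e-05,
        1.33099975e+00, -2.23424529e-01]), 'joint_vel': array([-0.00051047, -0.00027231, -0.00039304,  0.00205411,  0.00125627,
        0.00107518]), 'joint_efforts': array([ 2.81107554e-03, -4.02809465e+01, -2.52643454e+01,  6.94912090e-02,
        3.43494094e-02, -6.87289730e-05]), 'tool_pos': array([127.23974908, 509.3171758 , 404.22995732]), 'tcp_rot': array([-3.83481643e-01, -3.11772905e+00,  1.68339437e-03]), 'ft_force': array([0.54800163, 0.26324519, 0.01857211]), 'moment': array([ 0.00122226,  0.00063841, -0.02330743]), 'grasp_force': 0.0, 'opening': 88.22799168739479} 147.29999999999998
```

View pics/top0.png

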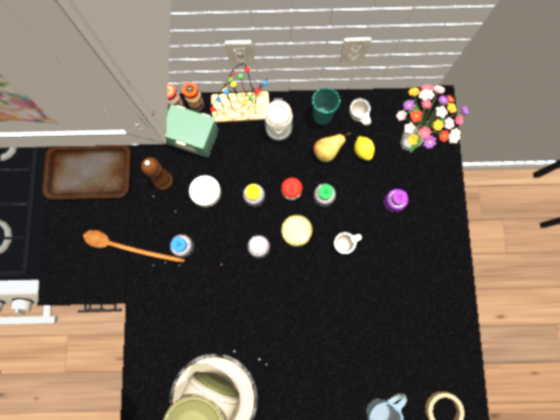

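View pics/side0.png

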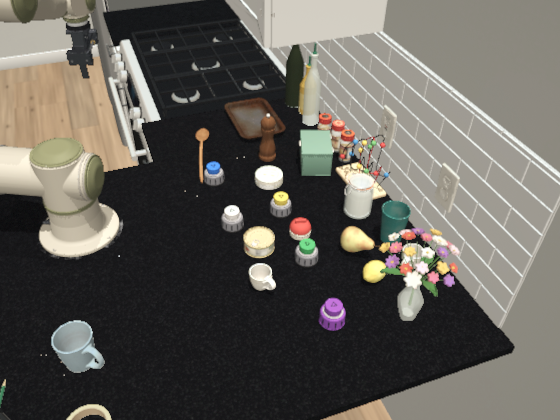

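The top view shows yellow (254,190), green (324,192), blue (180,244) and white (258,245). Things that could be mistaken for them:
- purple look-alike (396,198)
- red dial timer (291,187)
- pot (205,190)
- tin (297,230)
- cup (346,242)
- lemon (365,148), for yellow
- blue mug (385,408), for blue

In the side view, yellow is at (281,200), green (307,246), blue (214,169) and white (232,213). Next I'll triangulate these and check them in a close crop.

```bash
cat > loc.py <<'E'
import cv2,numpy as np
from cell import camera_params
def PM(n):
    c=camera_params(n);K=np.array([[c['fx'],0,c['cx']],[0,c['fy'],c['cy']],[0,0,1]])
    return K@np.c_[cv2.Rodrigues(c['rvec'])[0],c['tvec']]
def proj(n,X): p=PM(n)@np.r_[X,1]; return p[:2]/p[2]
def tri(a,b):
    X=cv2.triangulatePoints(PM("top"),PM("side"),np.float64(a).reshape(2,1),np.float64(b).reshape(2,1))[:,0]; return X[:3]/X[3]
def atz(n,p,z):
    M=PM(n);A=np.c_[M[:,0],M[:,1],M[:,2]*z+M[:,3]];w=np.linalg.solve(A,[*p,1]);return w[:2]/w[2]
E
python3 - <<'E'
import cv2,numpy as np
from loc import *
T=cv2.imread("pics/top0.png");S=cv2.imread("pics/side0.png")
seed={'yellow':((254,190),(281,199)),'green':((324,192),(307,245)),'blue':((180,244),(213,169)),'white':((258,245),(232,213))}
rng={'yellow':((20,120,90),(35,255,255)),'green':((50,120,60),(85,255,255)),'blue':((98,120,70),(120,255,255)),'white':((0,0,170),(180,60,255))}
for k,s in seed.items():
    c=[]
    for im,p in zip((T,S),s):
        m=cv2.inRange(cv2.cvtColor(im,cv2.COLOR_BGR2HSV),*map(np.array,rng[k]))
        w=np.zeros_like(m);cv2.circle(w,p,13,255,-1);m&=w
        y,x=np.nonzero(m);c.append((x.mean(),y.mean(),len(x), x.min(),x.max(),y.min(),y.max()))
    X=tri(c[0][:2],c[1][:2]);print(k,np.round(c,1).tolist(),X.round(1),atz("top",c[0][:2],57).round(1),atz("side",c[1][:2],52).round(1))
for k,p,z in [('pot',(205,191),32),('tin',(297,230),40),('dial',(291,188),50),('cup',(345,243),55)]: print(k,atz("top",p,z).round(0))
a=cv2.resize(T[165:265,150:420],None,fx=2.9,fy=2.9,interpolation=2);b=cv2.resize(S[150:340,180:360],None,fx=1.55,fy=1.55,interpolation=2)
o=np.zeros((590,790,3),np.uint8);o[:a.shape[0],:a.shape[1]]=a;o[292:292+b.shape[0],:b.shape[1]]=b[:298];cv2.imwrite("pics/crop.png",o)
E
```

```text
yellow [[252.2, 191.1, 186.0, 246.0, 259.0, 183.0, 199.0], [280.3, 198.0, 113.0, 273.0, 288.0, 191.0, 204.0]] [ 586.1 -118.2   46.8] [ 584.8 -119.1] [ 582.9 -124.1]
green [[325.3, 191.2, 154.0, 319.0, 331.0, 184.0, 198.0], [306.7, 247.7, 86.0, 299.0, 315.0, 238.0, 253.0]] [ 581.3 -334.4   41.5] [ 579.2 -333.1] [ 575.5 -343.9]
blue [[177.3, 243.7, 119.0, 170.0, 185.0, 237.0, 251.0], [212.8, 167.0, 151.0, 206.0, 220.0, 161.0, 173.0]] [436.2  99.8  46.8] [434.7  97.3] [434.7  92.9]
white [[258.1, 245.5, 320.0, 249.0, 268.0, 236.0, 255.0], [231.9, 214.4, 279.0, 223.0, 241.0, 205.0, 223.0]] [ 427.5 -133.6   40.3] [ 424.  -134.3] [ 425.  -146.4]
pot [595.  24.]
tin [ 469. -247.]
dial [ 593. -233.]
cup [ 426. -383.]
```

View pics/crop.png

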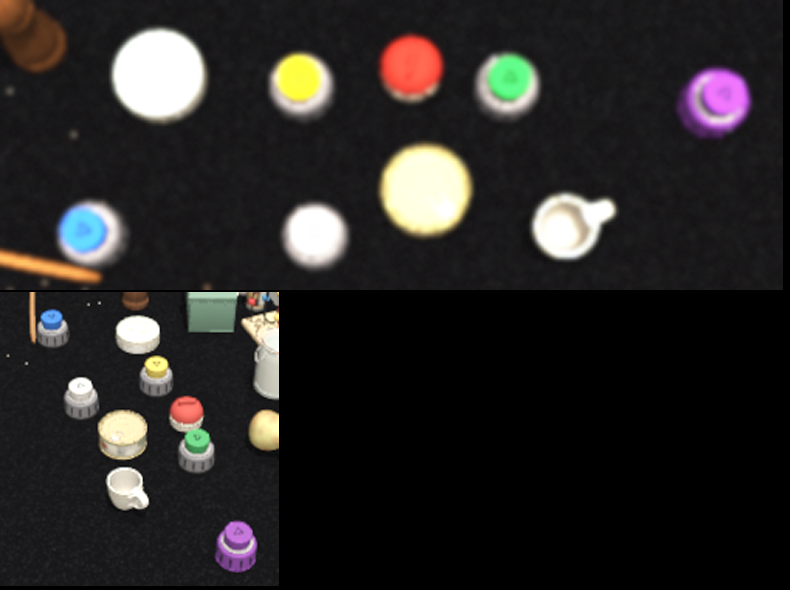

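The crop confirms the choice: yellow, green and blue caps on grey ribbed bodies, with purple, the red dial and white all clearly separate. I'm moving towards yellow with the hand shut.

```bash
python3 -m handwheel '0 0 0 18 -25 0 1;0 0 0 18 -25 0 1;0 0 0 18 -25 0 1;0 0 0 18 -25 0 1;0 0 0 18 -25 0 1;0 0 0 18 -25 0 1;0 0 0 18 -25 0 1;0 0 0 18 -25 0 1' 10
python3 -m handwheel '0 0 0 19 -26 0 1;0 0 0 19 -26 0 1;0 0 0 19 -26 0 1;0 0 0 19 -26 0 1;0 0 0 19 -26 0 1;0 0 0 19 -26 0 1;0 0 0 19 -26 0 1;0 0 0 19 -26 0 1'
```

```text
t: 0.77
tool_pos: [309.0, 256.4, 404.6]
tcp_rot: [0.388, 3.117, -0.001]
ft_force: [-0.9, 0.3, -0.8]
opening: 36.8
grasp_force: 0.0
t: 1.43
tool_pos: [498.5, -3.5, 404.3]
tcp_rot: [-0.386, -3.117, 0.0]
ft_force: [0.0, -0.0, -0.4]
opening: 0.1
grasp_force: 0.0
```

```bash
python3 -m handwheel '0 0 0 8.4 -11.7 0 1;0 0 0 8.4 -11.7 0 1;0 0 0 8.4 -11.7 -8 1;0 0 0 8.4 -11.7 -13 1;0 0 0 8.4 -11.7 -15 1;0 0 0 8.4 -11.7 -15 1;0 0 0 8.4 -11.7 -15 1;0 0 0 8.4 -11.7 -15 1'
python3 - <<'E'
import cv2,numpy as np
from cell import bot,get_image
from loc import *
s=bot.sense();print(s['tool_pos'],s['ft_force'])
T=get_image("top")[:,:,::-1];S=get_image("side")[:,:,::-1]
tip=s['tool_pos']-[0,0,166];print([proj(n,tip).round(1) for n in("top","side")])
a=cv2.resize(T[150:230,200:340],None,fx=4,fy=4,interpolation=2);b=cv2.resize(S[110:260,210:350],None,fx=2,fy=2,interpolation=2)
o=np.zeros((590,800,3),np.uint8);o[:320,:560]=a;o[290:590,520:800]=b;cv2.imwrite("pics/y1.png",o)
E
```

```text
t: 2.1
tool_pos: [581.1, -117.7, 253.9]
tcp_rot: [-0.384, -3.115, -0.002]
ft_force: [0.7, 0.1, 0.8]
opening: 0.7
grasp_force: 0.0
[ 581.11180749 -117.67833713  253.94308415] [0.71129669 0.09421267 0.78661304]
[array([251. , 189.6]), array([279.2, 187.5])]
```

View pics/y1.png

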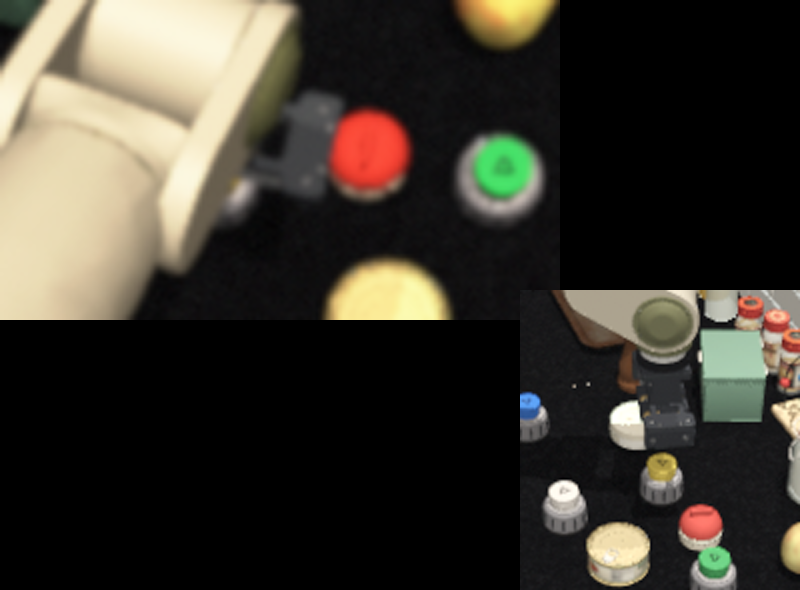

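The side crop shows the closed fingers above and behind the yellow cap, with their lower edge at about (284,187). The calibration predicts (279,187), so I'll look closer with the predicted points drawn in.

Run:
```python
import cv2,numpy as np
from cell import bot,get_image
from loc import *
s=bot.sense();S=get_image("side")[:,:,::-1];p=s['tool_pos']
f=7;x0,y0=245,130
b=cv2.resize(S[y0:y0+84,x0:x0+100],None,fx=f,fy=f,interpolation=2)
b=cv2.convertScaleAbs(b,alpha=1.6,beta=15)
R=cv2.Rodrigues(s['tcp_rot'])[0]
for d,c in((166,(0,0,255)),(147,(0,255,0)),(102,(255,0,0)),(0,(255,255,0))):
  for w in(-18,0,18):
    q=proj("side",p+R@[0,w,d]);cv2.circle(b,tuple(int(v) for v in((q-[x0,y0]+.5)*f)),3,c,-1)
cv2.imwrite("pics/y2.png",b)
```

```text
(no output)
```

View pics/y2.png

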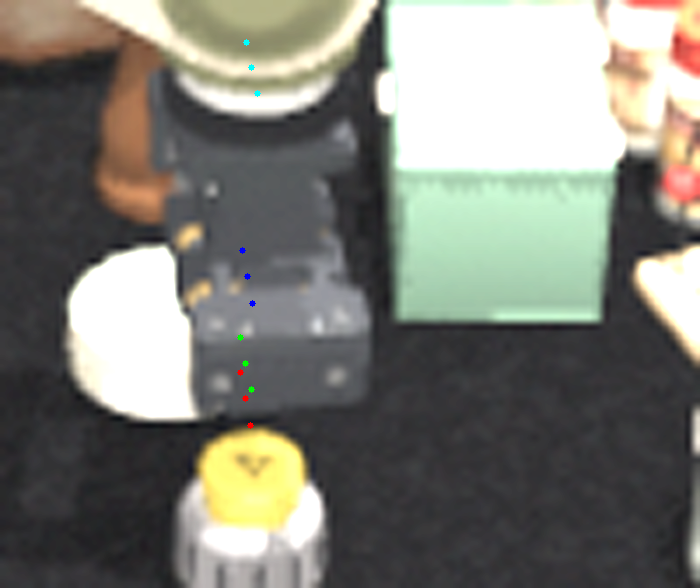

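The dark block is the near end of the 187 mm gripper body, which hides the fingers, so the predicted points are consistent. Cap top centre in this crop is at (252,463), which is pixel (280.5,195.6). The crops give better cap-top centres, so I'll refine the positions from them.

Run:
```python
from loc import *
from cell import bot
# crop centres -> pixels (top crop f=2.9; side crop f=1.55)
for k,a,b in(('yellow',(299,78),(156,364)),('green',(510,77),(196,437)),('blue',(84,229),(51,317))):
    t=(a[0]/2.9+149.5+.17,a[1]/2.9+164.5+.17); s=(b[0]/1.55+179.8,(b[1]-292)/1.55+149.8)
    print(k,tri(t,s).round(1),atz("top",t,60).round(1),atz("side",s,60).round(1))
print(atz("side",(280.5,195.6),60))
print(bot.sense()['tool_pos'])
```

```text
yellow [ 584.3 -120.7   55.7] [ 582.6 -120.9] [ 582.7 -125.5]
green [ 578.4 -333.6   58.2] [ 578.4 -333.5] [ 577.4 -335.3]
blue [434.8  93.9  55.3] [434.3  92.8] [433.3  87.7]
[ 583.89270595 -122.73838231]
[ 581.58442837 -117.24930286  257.6745932 ]
```

Yellow is at (583,-121). I'll align and descend to just above the cap, then press in small steps.

```bash
python3 -m handwheel '0 0 0 0.2 -0.4 -1 1;0 0 0 0.2 -0.4 -2 1;0 0 0 0.2 -0.4 -2.3 1;0 0 0 0.2 -0.4 -2.3 1;0 0 0 0.2 -0.4 -2.3 1'
python3 -m handwheel '0 0 0 0 0 -0.3 1;0 0 0 0 0 -0.6 1;0 0 0 0 0 -0.8 1;0 0 0 0 0 -0.8 1'
```

```text
t: 2.67
tool_pos: [583.2, -121.6, 231.6]
tcp_rot: [-0.383, -3.118, -0.0]
ft_force: [0.5, 0.4, 0.3]
opening: 0.5
grasp_force: 0.0
t: 3.0
tool_pos: [583.4, -121.7, 223.6]
tcp_rot: [0.384, 3.118, -0.0]
ft_force: [0.0, 0.4, 2.2]
opening: 0.5
grasp_force: 0.9
```

```bash
python3 -m handwheel '0 0 0 0 0 -0.2 1;0 0 0 0 0 -0.4 1;0 0 0 0 0 -0.6 1;0 0 0 0 0 -0.8 1;0 0 0 0 0 -0.8 1;0 0 0 0 0 -0.8 1'
python3 -m handwheel '0 0 0 0 0 -0.1 1;0 0 0 0 0 -0.2 1;0 0 0 0 0 -0.3 1;0 0 0 0 0 -0.3 1;0 0 0 0 0 -0.3 1'
```

```text
t: 3.5
tool_pos: [583.3, -121.7, 215.6]
tcp_rot: [0.384, 3.118, 0.0]
ft_force: [2.0, -0.3, 1.4]
opening: 0.1
grasp_force: 0.8
t: 3.92
tool_pos: [583.3, -121.7, 212.9]
tcp_rot: [0.383, 3.118, -0.0]
ft_force: [-0.3, 0.8, 5.2]
opening: 0.0
grasp_force: 2.5
```

The force rises with depth as expected at the hard stop. I'll push slightly more to be sure, then go up.

```bash
python3 -m handwheel '0 0 0 0 0 -0.1 1;0 0 0 0 0 -0.15 1;0 0 0 0 0 -0.15 1;0 0 0 0 0 -0.15 1'
python3 -m handwheel '0 0 0 0 0 1 1;0 0 0 0 0 3 1;0 0 0 0 0 6 1;0 0 0 0 0 9 1;0 0 0 0 0 9 1;0 0 0 0 0 9 1'
```

```text
t: 4.25
tool_pos: [583.3, -121.6, 211.7]
tcp_rot: [0.383, 3.118, -0.0]
ft_force: [-1.5, 0.6, 6.3]
opening: 0.6
grasp_force: 3.5
t: 4.75
tool_pos: [583.2, -121.6, 302.6]
tcp_rot: [0.383, 3.116, -0.001]
ft_force: [-0.6, -0.7, -0.6]
opening: 0.3
grasp_force: 0.0
```

```bash
python3 -m handwheel '0 0 0 -0.5 -21.3 0 1;0 0 0 -0.5 -21.3 0 1;0 0 0 -0.5 -21.3 0 1;0 0 0 -0.5 -21.3 0 1;0 0 0 -0.5 -21.3 0 1;0 0 0 -0.5 -21.3 0 1;0 0 0 -0.5 -21.3 0 1;0 0 0 -0.5 -21.3 0 1'
python3 - <<'E'
import cv2
from cell import get_image
from loc import *
T=get_image("top")[:,:,::-1];S=get_image("side")[:,:,::-1]
a=cv2.resize(T[160:270,150:290],None,fx=3,fy=3,interpolation=2);b=cv2.resize(S[145:275,200:330],None,fx=3,fy=3,interpolation=2)
o=np.zeros((400,800,3),np.uint8);o[:330,:400]=a[:,:400];o[:390,405:795]=b;cv2.imwrite("pics/g1.png",o)
E
```

```text
t: 5.42
tool_pos: [578.1, -334.2, 299.8]
tcp_rot: [-0.384, -3.116, -0.003]
ft_force: [0.7, 0.4, -0.1]
opening: 0.5
grasp_force: 0.0
```

View pics/g1.png

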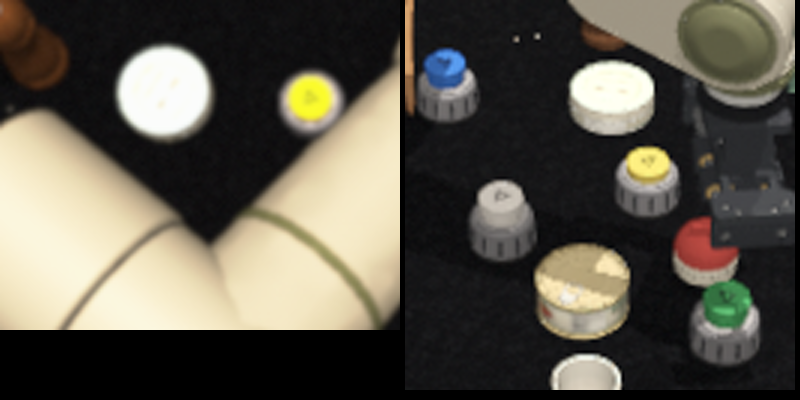

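Yellow's cap, at (648,162) in the crop, now sits clearly lower on its body than the others, and the timer hasn't moved. Green is untouched at (727,300). I'm descending on green.

```bash
python3 -m handwheel '0 0 0 0 0 -2 1;0 0 0 0 0 -5 1;0 0 0 0 0 -6.4 1;0 0 0 0 0 -6.8 1;0 0 0 0 0 -7 1;0 0 0 0 0 -7 1;0 0 0 0 0 -7 1'
python3 -m handwheel '0 0 0 0 0 -0.3 1;0 0 0 0 0 -0.6 1;0 0 0 0 0 -0.8 1;0 0 0 0 0 -1 1;0 0 0 0 0 -1.2 1;0 0 0 0 0 -1.4 1;0 0 0 0 0 -1.4 1;0 0 0 0 0 -1.4 1'
```

```text
t: 6.1
tool_pos: [578.6, -334.4, 232.7]
tcp_rot: [0.382, 3.116, -0.002]
ft_force: [0.2, -0.4, 0.7]
opening: 0.1
grasp_force: 0.0
t: 6.77
tool_pos: [578.3, -334.7, 217.2]
tcp_rot: [0.384, 3.118, -0.0]
ft_force: [1.5, -0.1, 2.0]
opening: 0.6
grasp_force: 0.8
```

```bash
python3 -m handwheel '0 0 0 0 0 -0.2 1;0 0 0 0 0 -0.35 1;0 0 0 0 0 -0.45 1;0 0 0 0 0 -0.55 1;0 0 0 0 0 -0.55 1;0 0 0 0 0 -0.55 1'
python3 -m handwheel '0 0 0 0 0 1 1;0 0 0 0 0 3 1;0 0 0 0 0 6 1;0 0 0 0 0 9 1;0 0 0 0 0 9 1;0 0 0 0 0 9 1'
```

```text
t: 7.27
tool_pos: [578.3, -334.7, 212.2]
tcp_rot: [0.383, 3.118, -0.0]
ft_force: [-0.0, 0.4, 5.9]
opening: -0.1
grasp_force: 3.1
t: 7.77
tool_pos: [578.2, -334.6, 303.3]
tcp_rot: [0.383, 3.116, -0.002]
ft_force: [0.1, 0.2, 0.4]
opening: 0.5
grasp_force: 0.0
```

```bash
python3 -m handwheel '0 0 0 -7.2 21.3 0 1;0 0 0 -7.2 21.3 0 1;0 0 0 -7.2 21.3 0 1;0 0 0 -7.2 21.3 0 1;0 0 0 -7.2 21.3 0 1;0 0 0 -7.2 21.3 0 1;0 0 0 -7.2 21.3 0 1'
python3 -m handwheel '0 0 0 -7.2 21.3 0 1;0 0 0 -7.2 21.3 0 1;0 0 0 -7.2 21.3 0 1;0 0 0 -7.2 21.3 0 1;0 0 0 -7.2 21.3 0 1;0 0 0 -7.2 21.3 0 1;0 0 0 -7.2 21.3 0 1;0 0 0 -7.2 21.3 0 1'
python3 -c "
import cv2
from cell import get_image
S=get_image('side')[:,:,::-1]
cv2.imwrite('pics/b1.png',cv2.resize(S[140:280,190:350],None,fx=4,fy=4,interpolation=2))"
```

```text
t: 8.35
tool_pos: [505.0, -118.5, 300.7]
tcp_rot: [-0.378, -3.115, -0.002]
ft_force: [1.3, 0.4, 0.2]
opening: 0.1
grasp_force: 0.0
t: 9.02
tool_pos: [434.6, 91.1, 301.2]
tcp_rot: [-0.382, -3.117, 0.001]
ft_force: [-0.4, -1.4, -0.1]
opening: 0.4
grasp_force: 0.0
```

View pics/b1.png

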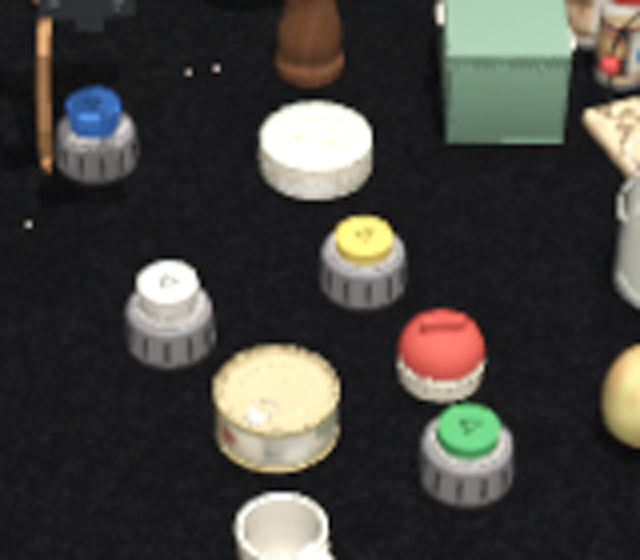

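Yellow (365,240) and green (470,430) are both down. White (168,285) and blue (93,110) are still up. Blue is next.

```bash
python3 -m handwheel '0 0 0 0 0 -2 1;0 0 0 0 0 -5 1;0 0 0 0 0 -6.4 1;0 0 0 0 0 -6.8 1;0 0 0 0 0 -7 1;0 0 0 0 0 -7 1;0 0 0 0 0 -7 1'
python3 -m handwheel '0 0 0 0 0 -0.3 1;0 0 0 0 0 -0.6 1;0 0 0 0 0 -0.8 1;0 0 0 0 0 -1 1;0 0 0 0 0 -1.2 1;0 0 0 0 0 -1.4 1;0 0 0 0 0 -1.4 1;0 0 0 0 0 -1.4 1'
```

```text
t: 9.65
tool_pos: [434.8, 90.9, 232.5]
tcp_rot: [0.384, 3.116, 0.0]
ft_force: [0.2, 0.3, 0.3]
opening: 0.9
grasp_force: 0.0
t: 10.32
tool_pos: [434.3, 91.4, 217.7]
tcp_rot: [0.384, 3.118, 0.0]
ft_force: [1.8, -0.6, 2.1]
opening: 0.1
grasp_force: 0.9
```

```bash
python3 -m handwheel '0 0 0 0 0 -0.2 1;0 0 0 0 0 -0.35 1;0 0 0 0 0 -0.45 1;0 0 0 0 0 -0.55 1;0 0 0 0 0 -0.6 1;0 0 0 0 0 -0.6 1'
python3 -m handwheel '0 0 0 0 0 1 1;0 0 0 0 0 3 1;0 0 0 0 0 6 1;0 0 0 0 0 10 1;0 0 0 0 0 14 1;0 0 0 0 0 15 1;0 0 0 0 0 15 1;0 0 0 0 0 15 1'
python3 -m handwheel '0 0 0 0 0 0 1;0 0 0 0 0 0 1;0 0 0 0 0 0 1;0 0 0 0 0 0 1;0 0 0 0 0 0 1;0 0 0 0 0 0 1'
python3 -c "
import cv2
from cell import get_image
S=get_image('side')[:,:,::-1]
cv2.imwrite('pics/e1.png',cv2.resize(S[100:280,190:350],None,fx=3,fy=3,interpolation=2))"
```

```text
t: 10.82
tool_pos: [434.3, 91.4, 211.9]
tcp_rot: [0.383, 3.118, 0.0]
ft_force: [0.3, -0.2, 6.4]
opening: 0.5
grasp_force: 3.3
t: 11.48
tool_pos: [433.9, 91.4, 360.9]
tcp_rot: [-0.383, -3.117, -0.0]
ft_force: [-0.3, 0.3, -1.2]
opening: 0.5
grasp_force: 0.0
t: 11.98
tool_pos: [434.3, 91.3, 361.5]
tcp_rot: [-0.384, -3.118, -0.0]
ft_force: [0.0, 1.0, -0.1]
opening: 0.3
grasp_force: 0.0
```

View pics/e1.png

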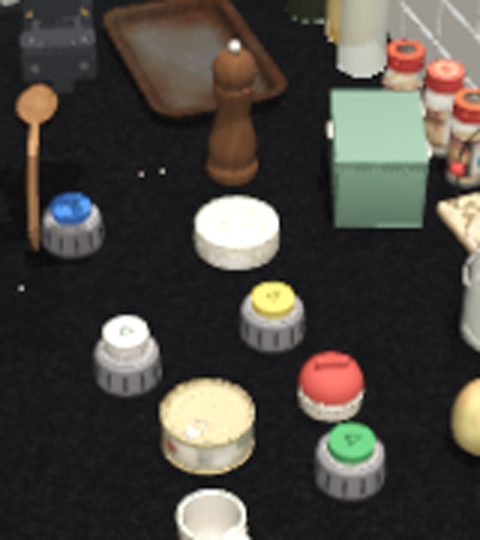

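Yellow (274,300), green (352,443) and blue (71,209) are all down. White (126,338) is still up, nothing else has moved, and the hand is clear.

```bash
python3 -c "
from cell import order
print(order.close_job())"
```

```text
the job is handed in; nothing more can be done
None
```

I pressed the yellow, green and blue caps fully down in that order, with the final force readings at 6.4 N or less; white is still up, nothing was visibly moved, the hand is clear, and the job was handed in at about 12 s (no verdict was returned).

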